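# Prop the guard flap and take out the vial

## Robot

A 6-joint arm with a two-finger parallel gripper is mounted at the origin on a cart in front of the work surface, level with it; the furniture and walls round the work are solid. World frame = base frame: x ahead of the robot, y to its left, z up, the work surface at z = 0. Lengths are in m, angles in degrees, forces in N, time in s.
With the tool pointing down it reaches from about 0.425 to 1.125 m from the base axis. Payload 14.9 kg.
Tool frame: the origin (TCP) lies midway between the tips of the shut fingers; the grasp point (between the pads) lies 19 mm behind it; y points along the fingers, z is the direction in which the jaws open and shut, and the axes are right-handed (so a half turn about y gives the same grasp; the last joint's range is limited). The gripper opens to 91 mm and grips with 3 to 60 N. Pads are 32 mm wide; open, the fingers measure 118 mm over their backs; the gripper's body (76 mm by 178 mm) begins 60 mm behind the grasp point.
Start: joints at [-72.496, 21.709, 99.362, -0, 58.929, -1.908], TCP at [0.233, -0.66, 0.214] pointing down, gripper open.
Joint ranges: [-158.91, 158.91], [-42.39, 125.64], [0.06, 152.35], [-60.88, 240.88], [17.5, 164.5], [-176.32, 176.32]. Speed limits (degrees/s): [108.29, 108.29, 136.94, 180, 180, 180].

## Interface

Orientations are given as a 3x3 rotation matrix whose columns are the frame's x, y, z axes.
In Python, from workcell import * gives the robot as it stands.
- The arm moves only by the tool apply_moves, never from a script. Its argument "increments" is a list that holds one entry, the list of rows, each a list of 5 numbers: the opening, from -1 (shut) to 1 (fully open), so that 0 is half open, then the shift along the world's x, y, z in m, then the turn about the world's z in rad. A call has exactly 5 rows; each row is the pose to reach, as a shift and turn from the pose commanded when the call began; what a row does not reach only later rows make up. A row lasts 1/12 s, in which the tool goes at most 41.7 mm and 7.16 degrees, less where a joint would pass 70% of its speed; a pose out of reach is approached as far as the arm can. A call with a gripper value outside its range is refused whole. The fingers move at their own pace and stop on an object; the grip force is fixed at half the most. Time passes only in rows, so rows that repeat a pose let the fingers close, or fill a call up. It gives the time, the measured TCP pose, the force and the opening at its end, in the units of the state.
- observe(): the state, without advancing time (a new reading comes with each control period).
- snapshot(name): name is "scene" or "top" or "wrist"; returns the picture (480x640x3 uint8, red, green, blue); there is no depth.
- camera_model(name): a dict with "K" (3x3 intrinsics, pixels), "world_from_camera" (4x4, takes a point from camera to world coordinates); the wrist camera has in their place "tool_from_camera" (4x4, takes a point from camera to tool coordinates, whose origin is the TCP and whose axes are the tool frame's). Camera axes: x right, y down, z forward; pixel columns grow to the right and rows downward; lengths in m; the calibration is good to about 2 mm. The wrist camera is an equidistant fisheye: a pixel r from the principal point sees the ray r / f radians off the axis. A picture is of the moment at which its call begins: read the wrist's pose just before it. camera_model takes no time and is no camera call.
- hand_in(): hands the job in, once; it reports no verdict.
Trained networks look in the newest picture that a camera, given by its name, has taken for a name from the list of things; names that differ only in an ending like _2 or _b are one class to them, and where a whole thing is asked for, a point or a joint stands for the part that bears it (a point fixed in the world has none). Each returns a list of dicts, best first, with "conf" (0 to 1); they miss things now and then, are a little off and sometimes report something else, mostly with a low value. They report only what shows in the picture. A call takes as long as a camera call.
- look_for(target, camera): "point" ([x, y, z] in m, in world coordinates, good to about 4 mm: the middle of the surface that is visible of it).
- landmark_of(target, camera): "point" ([x, y, z] in m, in world coordinates, good to about 4 mm: a listed point, or the origin of a listed thing).
The state is a dict: "t": time; "joints": joint angles; "qd": joint speeds; "joint_efforts": joint torques, N m; "eef_pos": TCP position; "tool_rot": TCP orientation; "force": force on the tool from outside, world axes, zero at the start; "torque": the same for the moment, N m; "width": finger opening in m.
Only numpy, scipy, OpenCV 4.12 (cv2) and the standard library are available. Lean on these libraries where they do the work, as an engineer would, in place of code of your own. Each camera call takes 0.05 s, during which the arm holds its last target.

## Task

Raise the hinged guard flap of the white sample box until it leans back past upright by itself, then swing the steel stay in as far as it goes so that it stands in front of the raised flap and keeps it from falling shut. With the flap propped, take the vial out of the box and stand it upright on the foam pad, leaving the flap open and the stay set.

Things in the scene. Friction and masses are not known exactly. Their poses are not given: they have to be found in the camera images.
- guard_box: The white open-topped sample box fixed to the worktop, 140 (along its x) x 180 (along its y) x 75 mm high, walls and floor 6 mm thick. Origin: centre of its underside; z up, +x from its pull-bar side to its hinge side (away from the robot), +y to its left. Closed on top by a clear flap in an aluminium frame. On its right (-y) side a post carries the stay.
- flap_hinge (a point): Middle of the flap's hinge line, on the far (+x) top edge of the box, 75 mm above the worktop; the hinge line runs along the box's y.
- flap (a joint): Angle of the flap in rad: 0 closed (level), 1.57 upright, 1.88 leaning back at its stop. It weighs about 0.25 kg, falls shut if let go short of upright and leans back to its stop by itself beyond it.
- flap_bar (a point): Middle of the flap's pull bar: a round steel bar 10 mm thick, 110 mm long, parallel to the hinge line and 180 mm from it, held by two arms (at its ends) 40 mm beyond the flap's free edge, in the plane of the flap (4 mm above the hinge line when closed). Free space all round it between the arms. It can be pinched from above and turns in the fingers as the flap rises.
- stay_pivot (a point): Pivot axis (vertical) of the stay, at the height of its knob's grip point: 60 mm towards the robot from the box's centre and 105 mm to its right.
- stay (a joint): Angle of the stay in rad about the vertical pivot: at 0 it points out to the box's right (-y); it swings level, counter-clockwise seen from above, towards the hinge side and in over the box, up to its stop at 1.83, where its tip stands just in front of the raised flap. Light friction keeps it where it is left. When set while the flap is down it would bar the flap.
- stay_knob (a point): Grip point of the stay's upright round black knob, 16 mm in diameter, 55 mm from the pivot; this point is 128 mm above the worktop, the knob's top at 142 mm. The stay is a flat steel bar 12 mm wide, 136 mm long from the pivot, 102 to 110 mm above the worktop, the knob standing on it.
- vial_center (a point): The vial in the box: clear, yellow cap, 29 mm in diameter, 61 mm high, about 22 g, standing upright on the box's floor. The point is on its axis, 30 mm above its foot. The similar, slightly smaller vials standing about on the worktop are not meant.
- pad: White foam pad, 90 (x) x 125 (y) x 12 mm thick, lying fixed on the worktop to the left of the box; it does not give. Origin: centre of its underside.

How it is judged:
By the outcome, as a careful person would: the job done as asked, in the order asked, and still so for the second after the job is handed in, with the robot touching nothing.
It also fails if it takes over 70 s, if anything falls off the work surface, if the arm or the gripper's body presses on something with over 40 N, if the wrist force passes 120 N, or if a joint passes its speed limit or range.

## Working session

There is one attempt and no reset: what is moved stays moved. The work goes in short steps, Python scripts to look and compute and a tool call to move; the robot and the scene stay as the last step left them, time stands still between calls to the robot, and variables do not carry over. Pictures are saved under pics/ and viewed, and the job is handed in when it is done.

Besides the shell and the picture viewer there is one more tool, called as a command line: name --argument value ..., lists and objects as JSON in quotes. apply_moves: Moves the arm, as the interface text tells. Its arguments: {"type":"object","properties":{"increments":{"type":"array"}},"required":["increments"]}

```bash
ls; mkdir -p pics
python3 - <<'E'
from workcell import *
import cv2,numpy as np
s=observe(); print({k:np.round(v,3).tolist() for k,v in s.items()})
for c in ["scene","top"]:
    im=snapshot(c); cv2.imwrite(f"pics/{c}0.png",im[:,:,::-1])
    for t in ["guard_box","flap_hinge","flap_bar","stay_pivot","stay_knob","vial_center","pad"]:
        r=landmark_of(t,c); print(c,t,[(np.round(d["point"],3).tolist(),round(d["conf"],2)) for d in r[:3]])
print(observe()["t"])
for c in ["scene","top","wrist"]: print(camera_model(c))
E
```

```text
pics
{'t': 0.0, 'joints': [-72.493, 21.74, 99.396, -0.0, 58.931, -1.908], 'qd': [0.024, -0.041, 0.043, -0.107, 0.046, 0.041], 'joint_efforts': [0.004, -76.371, -43.438, 0.065, 0.042, -0.0], 'eef_pos': [0.233, -0.66, 0.213], 'tool_rot': [[-0.943, -0.0, 0.332], [-0.332, 0.001, -0.943], [-0.0, -1.0, -0.001]], 'force': [-0.421, 0.632, -0.151], 'torque': [-0.005, 0.018, 0.034], 'width': 0.091}
scene guard_box [([0.547, -0.019, 0.0], 0.82), ([0.613, -0.033, 0.076], 0.69)]
scene flap_hinge [([0.615, -0.033, 0.075], 0.83)]
scene flap_bar [([0.435, -0.006, 0.078], 0.66)]
scene stay_pivot [([0.474, -0.12, 0.131], 0.65)]
scene stay_knob [([0.471, -0.17, 0.128], 0.55)]
scene vial_center [([0.614, -0.03, 0.078], 0.73)]
scene pad [([0.475, 0.234, -0.0], 0.7)]
top guard_box [([0.537, -0.026, 0.002], 0.55)]
top flap_hinge [([0.611, -0.033, 0.073], 0.58)]
top flap_bar [([0.432, -0.008, 0.076], 0.91)]
top stay_pivot [([0.541, -0.026, 0.002], 0.37)]
top stay_knob [([0.47, -0.176, 0.126], 0.84)]
top vial_center []
top pad [([0.475, 0.233, -0.001], 0.57)]
0.8
{'K': array([[499.8624095 ,   0.        , 319
[... 633 characters left out ...]
[-0.99973948,  0.00797075,  0.02138763,  0.01942555],
       [-0.02242427, -0.16826531, -0.98548665,  0.99585127],
       [ 0.        ,  0.        ,  0.        ,  1.        ]])}
{'K': array([[371.64829954,   0.        , 320.55141798],
       [  0.        , 371.64829954, 243.14657114],
       [  0.        ,   0.        ,   1.        ]]), 'tool_from_camera': array([[-1.27798009e-03,  9.59259124e-01,  2.82524865e-01,
        -7.98789339e-02],
       [-1.55901286e-03, -2.82526663e-01,  9.59258179e-01,
        -1.70079581e-01],
       [ 9.99997968e-01,  7.85452957e-04,  1.85656076e-03,
         6.22887183e-04],
       [ 0.00000000e+00,  0.00000000e+00,  0.00000000e+00,
         1.00000000e+00]])}
```

View pics/scene0.png

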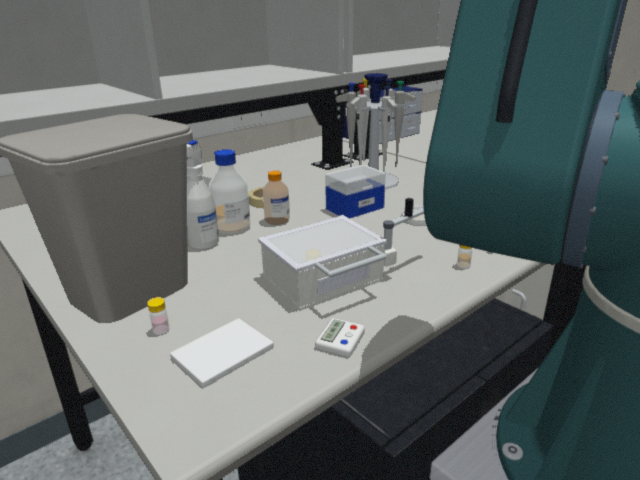

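View pics/top0.png

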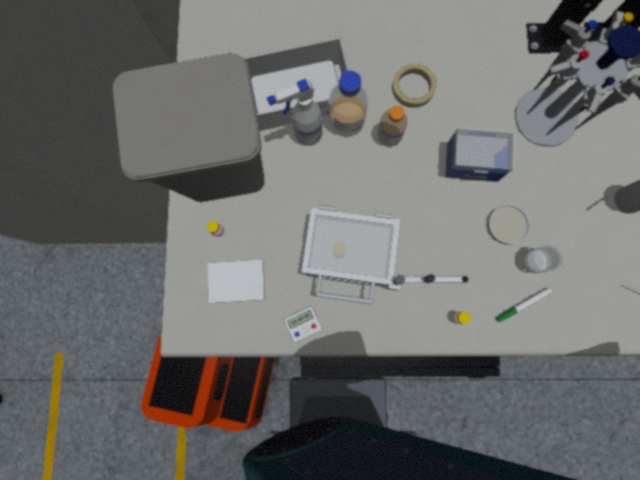

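```bash
cat > h.py <<'E'
import numpy as np,cv2
from workcell import *
def proj(c,P):
    m=camera_model(c);T=np.linalg.inv(m["world_from_camera"]);p=T[:3,:3]@np.asarray(P,float)+T[:3,3];q=m["K"]@p;return q[:2]/q[2]
def back(c,uv,z):
    m=camera_model(c);W=m["world_from_camera"];d=W[:3,:3]@np.linalg.inv(m["K"])@np.array([uv[0],uv[1],1.]);o=W[:3,3];return o+d*(z-o[2])/d[2]
E
python3 - <<'E'
import cv2
for c,(x,y,w,h),k in [("top",(290,190,200,150),4),("scene",(240,180,200,150),4)]:
    im=cv2.imread(f"pics/{c}0.png")[y:y+h,x:x+w]; cv2.imwrite(f"pics/{c}0z.png",cv2.resize(im,None,fx=k,fy=k,interpolation=cv2.INTER_CUBIC))
E
```

```text
(no output)
```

View pics/top0z.png

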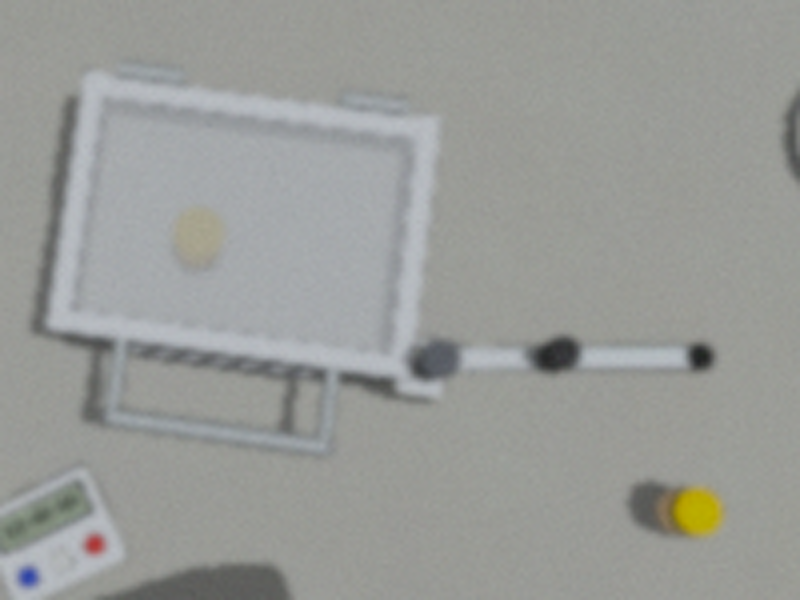

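View pics/scene0z.png

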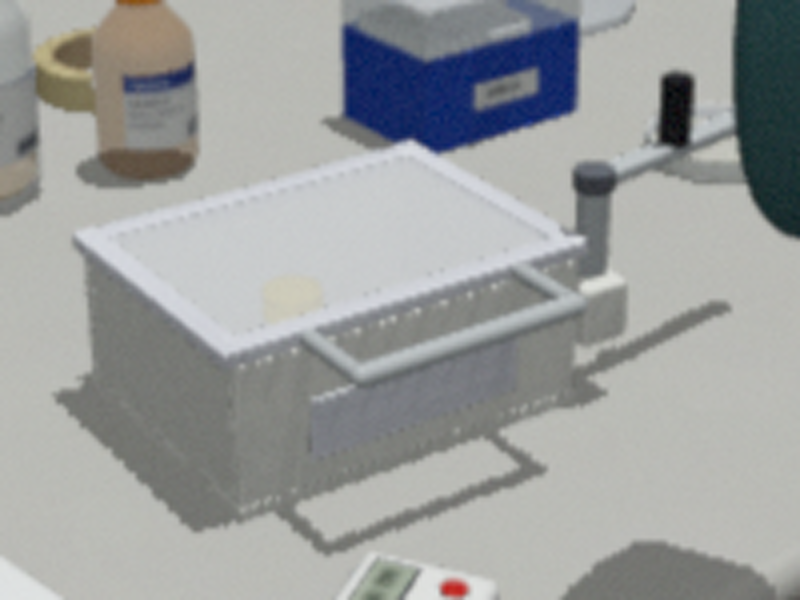

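Run:
```python
from h import *
Z=lambda u,v:(290+u/4,190+v/4)
S=lambda u,v:(240+u/4,180+v/4)
bl,br=back("top",Z(107,416),.079),back("top",Z(328,447),.079)
print("bar",bl,br,(bl+br)/2,np.linalg.norm(bl-br),np.degrees(np.arctan2(*( (bl-br)[[1,0]])))-90)
cs=[back("top",Z(*p),.082) for p in [(85,72),(440,117),(415,382),(46,330)]]
print(np.round(cs,4),np.mean(cs,0))
for i in range(4): print(np.linalg.norm(cs[i]-cs[(i+1)%4]))
d=cs[0]-cs[1];print(np.degrees(np.arctan2(d[1],d[0]))-90); d=cs[3]-cs[2];print(np.degrees(np.arctan2(d[1],d[0]))-90)
bl,br=back("scene",S(362,372),.079),back("scene",S(578,300),.079)
print("sc bar",bl,br,(bl+br)/2,np.linalg.norm(bl-br),np.degrees(np.arctan2(*( (bl-br)[[1,0]])))-90)
cs=[back("scene",S(*p),.082) for p in [(75,237),(408,142),(585,240),(230,356)]]
print(np.round(cs,4),np.mean(cs,0))
print("piv",back("top",Z(436,350),.115),"knob",back("top",Z(568,346),.142),"tip",back("top",Z(712,356),.11))
print("knob sc",back("scene",S(678,74),.142),"post sc",back("scene",S(594,165),.12))
print("vial",back("top",Z(198,235),.067),back("scene",S(292,286),.067))
```

```text
bar [0.44272752 0.04870441 0.079     ] [ 0.42627742 -0.06478807  0.079     ] [ 0.43450247 -0.00804183  0.079     ] 0.11467845729885918 -8.247269439723894
[[ 0.6247  0.0598  0.082 ]
 [ 0.5985 -0.1275  0.082 ]
 [ 0.4591 -0.1099  0.082 ]
 [ 0.4872  0.0802  0.082 ]] [ 0.54237143 -0.02435959  0.082     ]
0.18920949085516978
0.14048092867488599
0.1921943122047513
0.13906723138408472
-7.9779513571709515
-8.396632459282102
sc bar [0.44367262 0.04674774 0.079     ] [ 0.42756407 -0.06309622  0.079     ] [ 0.43561835 -0.00817424  0.079     ] 0.11101882623742391 -8.342920325901048
[[ 0.6207  0.0636  0.082 ]
 [ 0.598  -0.1234  0.082 ]
 [ 0.4613 -0.1044  0.082 ]
 [ 0.4855  0.081   0.082 ]] [ 0.54136799 -0.02079683  0.082     ]
piv [ 0.47257162 -0.11618448  0.115     ] knob [ 0.47169991 -0.17539401  0.142     ] tip [ 0.46916714 -0.25379096  0.11      ]
knob sc [ 0.46876061 -0.17203503  0.142     ] post sc [ 0.45795029 -0.10424951  0.12      ]
vial [5.38818777e-01 4.30422095e-04 6.70000000e-02] [0.5386509  0.00362698 0.067     ]
```

apply_moves --increments '[[[-0.3,0.025,0.032,0,0.072],[-0.3,0.05,0.064,0,0.144],[-0.3,0.076,0.096,0,0.216],[-0.3,0.101,0.128,0,0.288],[-0.3,0.127,0.16,0,0.36]]]'

```text
t: 1.22
eef_pos: [0.3603, -0.4987, 0.214]
tool_rot: [[-0.764, 0.0, 0.646], [-0.646, -0.0, -0.764], [0.0, -1.0, 0.0]]
force: [1.0, -0.4, -0.6]
width: 0.0611
```

apply_moves --increments '[[[-0.3,0.018,0.036,0,0.072],[-0.3,0.036,0.072,0,0.144],[-0.3,0.054,0.108,0,0.216],[-0.3,0.072,0.144,0,0.288],[-0.3,0.09,0.18,0,0.36]]]'

```text
t: 1.63
eef_pos: [0.4502, -0.3184, 0.2142]
tool_rot: [[-0.487, 0.0, 0.873], [-0.873, -0.0, -0.487], [0.0, -1.0, 0.0]]
force: [0.5, -0.4, 0.1]
width: 0.032
```

apply_moves --increments '[[[-0.3,0.002,0.038,0,0.072],[-0.3,0.004,0.076,0,0.144],[-0.3,0.006,0.114,0,0.216],[-0.3,0.008,0.152,0,0.288],[-0.3,0.01,0.19,0,0.369]]]'

```text
t: 2.05
eef_pos: [0.4595, -0.1285, 0.2142]
tool_rot: [[-0.139, 0.001, 0.99], [-0.99, -0.0, -0.139], [0.0, -1.0, 0.001]]
force: [0.0, 0.5, 0.6]
width: 0.0322
```

apply_moves --increments '[[[-0.3,-0.006,0.03,0,0],[-0.3,-0.012,0.06,0,0],[-0.3,-0.018,0.09,0,0],[-0.3,-0.024,0.122,0,0],[-0.3,-0.024,0.122,0,0]]]'

```text
t: 2.47
eef_pos: [0.4345, -0.0047, 0.2139]
tool_rot: [[-0.14, -0.0, 0.99], [-0.99, 0.001, -0.14], [-0.001, -1.0, -0.0]]
force: [-0.1, 0.6, 0.4]
width: 0.0318
```

Run:
```python
from h import *
im=snapshot("wrist"); cv2.imwrite("pics/w1.png",im[:,:,::-1])
im=snapshot("scene"); cv2.imwrite("pics/s1.png",im[:,:,::-1])
for t in ["flap_bar","vial_center","flap_hinge","stay_knob"]: print(t,[(np.round(d["point"],4).tolist(),round(d["conf"],2)) for d in landmark_of(t,"wrist")[:2]])
```

```text
flap_bar [([0.4334, -0.0044, 0.0811], 0.96)]
vial_center []
flap_hinge [([0.612, -0.0349, 0.074], 0.7)]
stay_knob []
```

View pics/w1.png

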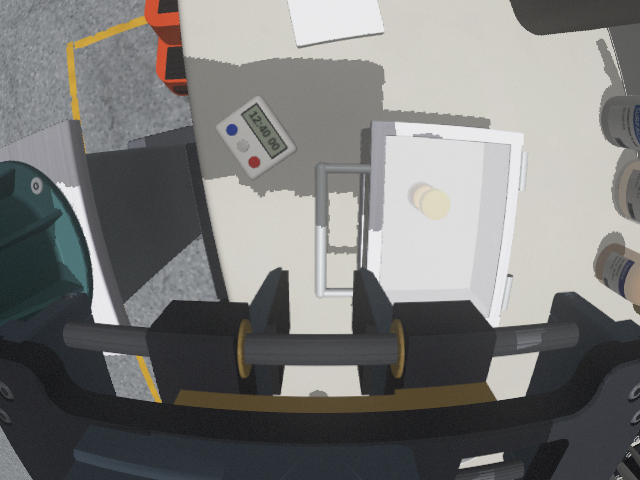

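View pics/s1.png

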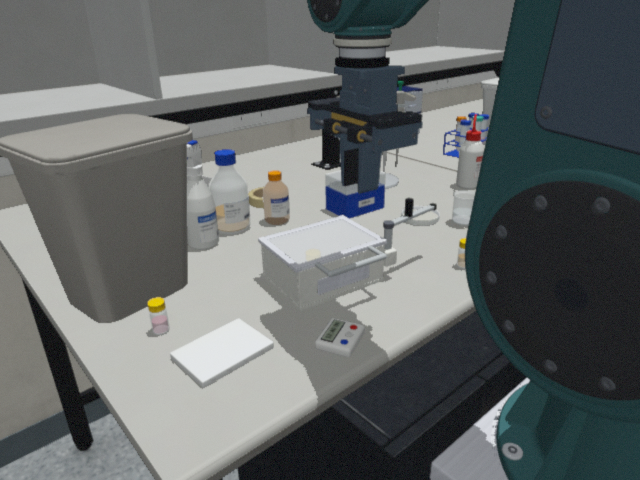

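apply_moves --increments '[[[-0.3,0,-0.001,-0.034,0],[-0.3,0,-0.001,-0.068,0],[-0.3,0,-0.001,-0.102,0],[-0.3,0,-0.001,-0.13,0],[-0.3,0,-0.001,-0.152,0]]]'

```text
t: 3.18
eef_pos: [0.4349, -0.0101, 0.0598]
tool_rot: [[-0.144, -0.002, 0.99], [-0.99, 0.0, -0.144], [0.0, -1.0, -0.002]]
force: [0.4, -0.4, 1.0]
width: 0.0319
```

apply_moves --increments '[[[-0.6,0,0,0,0],[-1,0,0,0,0],[-1,0,0,0,0],[-1,0,0,0,0],[-1,0,0,0,0]]]'

```text
t: 3.6
eef_pos: [0.4339, -0.0093, 0.0628]
tool_rot: [[-0.143, -0.003, 0.99], [-0.99, 0.0, -0.143], [0.0, -1.0, -0.003]]
force: [-11.7, -0.3, 3.2]
width: 0.0095
```

apply_moves --increments '[[[-1,0,0,0.018,0],[-1,0.0034,-0.0006,0.0357,0],[-1,0.0081,-0.0013,0.053,0],[-1,0.0146,-0.0023,0.0698,0],[-1,0.0228,-0.0034,0.0858,0]]]'

```text
t: 4.02
eef_pos: [0.4574, -0.0127, 0.1499]
tool_rot: [[-0.143, -0.001, 0.99], [-0.99, -0.0, -0.143], [0.0, -1.0, -0.001]]
force: [-2.2, -2.6, -2.9]
width: 0.0092
```

apply_moves --increments '[[[-1,0.0096,-0.0014,0.0151,0],[-1,0.0207,-0.003,0.0292,0],[-1,0.0332,-0.0048,0.0421,0],[-1,0.0467,-0.0067,0.0537,0],[-1,0.0615,-0.0089,0.0638,0]]]'

```text
t: 4.43
eef_pos: [0.5197, -0.0219, 0.2147]
tool_rot: [[-0.143, 0.0, 0.99], [-0.99, -0.0, -0.143], [0.0, -1.0, 0.0]]
force: [-5.4, -2.0, 3.1]
width: 0.009
```

Run:
```python
from h import *
im=snapshot("scene"); cv2.imwrite("pics/s2.png",im[:,:,::-1])
```

```text
(no output)
```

View pics/s2.png

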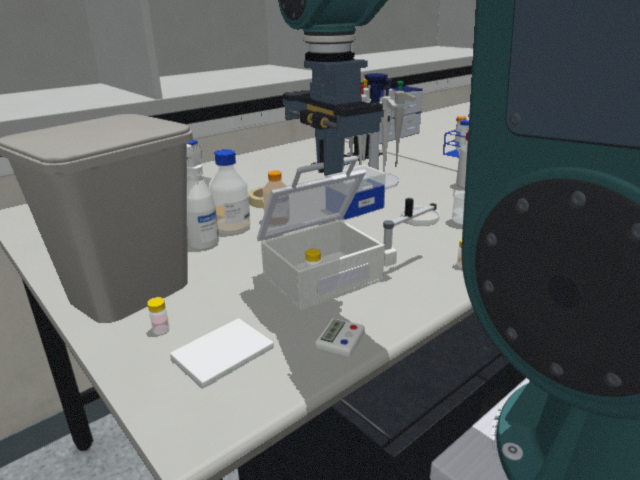

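apply_moves --increments '[[[-1,0.0156,-0.0023,0.0086,0],[-1,0.0321,-0.0046,0.0156,0],[-1,0.0491,-0.0071,0.0209,0],[-1,0.0665,-0.0096,0.0245,0],[-1,0.0843,-0.0121,0.0262,0]]]'

```text
t: 4.9
eef_pos: [0.6051, -0.0343, 0.2406]
tool_rot: [[-0.143, 0.002, 0.99], [-0.99, -0.001, -0.143], [0.0, -1.0, 0.003]]
force: [-2.9, -2.6, -0.2]
width: 0.0094
```

apply_moves --increments '[[[-1,0.018,-0.0026,0.0,0],[-1,0.0355,-0.0051,-0.0018,0],[-1,0.052,-0.0075,-0.005,0],[-1,0.0585,-0.0084,-0.007,0],[-1,0.0585,-0.0084,-0.007,0]]]'

```text
t: 5.32
eef_pos: [0.6647, -0.0429, 0.2331]
tool_rot: [[-0.143, 0.004, 0.99], [-0.99, -0.001, -0.143], [0.001, -1.0, 0.004]]
force: [1.2, -4.1, 7.4]
width: 0.0093
```

apply_moves --increments '[[[-0.3,0,0,0,0],[-0.3,0,0,0,0],[-0.3,0,0,0,0],[-0.3,0,0,0.03,0],[-0.3,0,0,0.065,0]]]'

```text
t: 5.73
eef_pos: [0.6608, -0.0417, 0.2944]
tool_rot: [[-0.142, -0.005, 0.99], [-0.99, 0.001, -0.142], [0.0, -1.0, -0.005]]
force: [-0.3, 0.7, -0.6]
width: 0.0317
```

Run:
```python
from h import *
im=snapshot("scene"); cv2.imwrite("pics/s3.png",im[:,:,::-1])
```

```text
(no output)
```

View pics/s3.png

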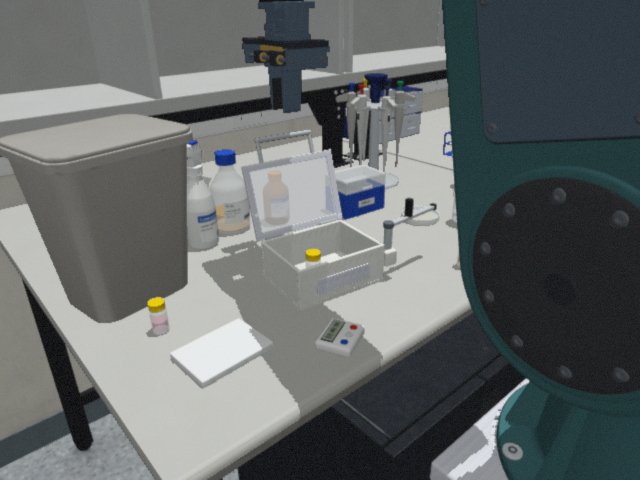

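apply_moves --increments '[[[-0.3,-0.033,-0.022,0,0.03],[-0.3,-0.066,-0.044,0,0.06],[-0.3,-0.1,-0.067,0,0.09],[-0.3,-0.134,-0.09,0,0.12],[-0.3,-0.167,-0.115,-0.01,0.14]]]'

```text
t: 6.2
eef_pos: [0.4952, -0.1569, 0.2875]
tool_rot: [[-0.001, 0.003, 1.0], [-1.0, -0.001, -0.001], [0.001, -1.0, 0.003]]
force: [0.9, -0.4, 1.2]
width: 0.032
```

apply_moves --increments '[[[-0.3,-0.0265,-0.014,-0.02,0],[-0.3,-0.0265,-0.014,-0.05,0],[-0.3,-0.0265,-0.014,-0.08,0],[-0.3,-0.0265,-0.014,-0.1,0],[-0.3,-0.0265,-0.014,-0.1,0]]]'

```text
t: 6.62
eef_pos: [0.4675, -0.1696, 0.1827]
tool_rot: [[-0.003, -0.005, 1.0], [-1.0, 0.002, -0.003], [-0.002, -1.0, -0.005]]
force: [-1.0, 0.2, -0.7]
width: 0.032
```

Run:
```python
from h import *
for c in ["scene","top","wrist"]:
    im=snapshot(c); cv2.imwrite(f"pics/{c}4.png",im[:,:,::-1])
    print(c,[(np.round(d["point"],4).tolist(),round(d["conf"],2)) for d in landmark_of("stay_knob",c)[:2]])
```

```text
scene [([0.4737, -0.169, 0.1297], 0.59)]
top [([0.4693, -0.1753, 0.1259], 0.55)]
wrist [([0.4674, -0.1683, 0.129], 0.83)]
```

View pics/wrist4.png

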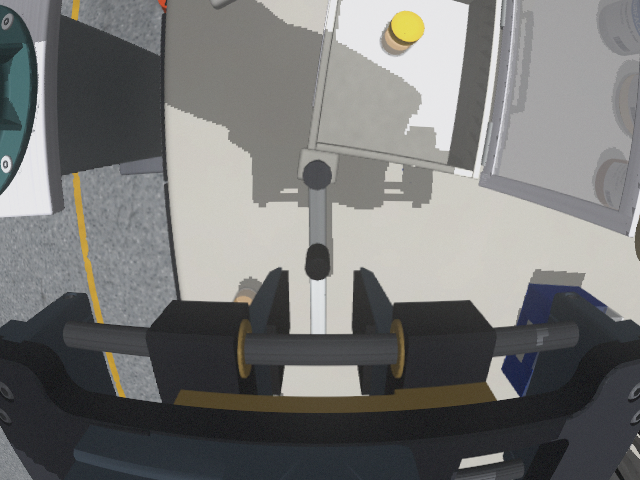

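View pics/scene4.png

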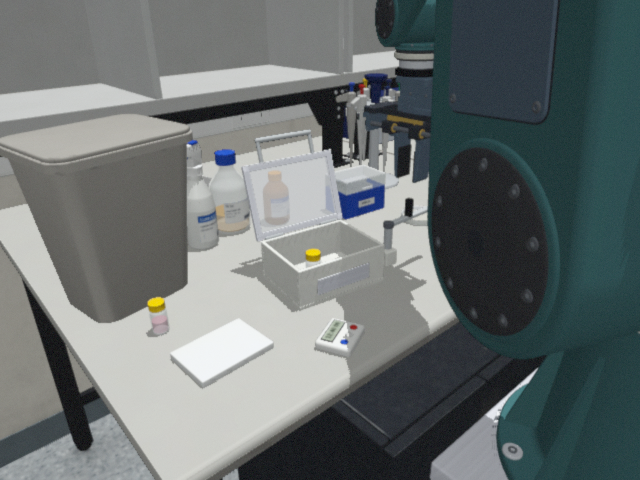

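```bash
cat >> h.py <<'E'
def wback(uv,z,s):
    m=camera_model("wrist");K=m["K"];d=(np.array(uv,float)-K[:2,2]);r=np.hypot(*d);th=r/K[0,0];ray=np.r_[d/r*np.sin(th),np.cos(th)]
    T=m["tool_from_camera"];R=np.array(s["tool_rot"]);p=np.array(s["eef_pos"])
    o=R@T[:3,3]+p;v=R@T[:3,:3]@ray;return o+v*(z-o[2])/v[2]
E
python3 - <<'E'
from h import *
s=observe()
print(wback((317,272),.142,s),wback((317,250),.112,s),"piv",wback((317,175),.118,s),"vial",wback((407,27),.067,s))
E
```

```text
[ 0.46894945 -0.17379466  0.142     ] [ 0.46878161 -0.16898563  0.112     ] piv [ 0.46901312 -0.11643611  0.118     ] vial [ 5.39536998e-01 -3.84347999e-04  6.70000000e-02]
```

apply_moves --increments '[[[-0.3,0.0015,-0.002,-0.03,0],[-0.3,0.0015,-0.002,-0.05,0],[-0.3,0.0015,-0.002,-0.067,0],[-0.3,0.0015,-0.002,-0.068,0],[-0.3,0.0015,-0.002,-0.068,0]]]'

```text
t: 7.33
eef_pos: [0.4715, -0.1724, 0.1183]
tool_rot: [[-0.003, -0.001, 1.0], [-1.0, 0.0, -0.003], [-0.0, -1.0, -0.001]]
force: [-0.2, 0.2, 0.4]
width: 0.0318
```

apply_moves --increments '[[[-1,0,0,0,0],[-1,0,0,0,0],[-1,0,0,0,0],[-1,0,0,0,0],[-1,0,0,0,0]]]'

```text
t: 7.75
eef_pos: [0.4722, -0.1728, 0.119]
tool_rot: [[-0.003, 0.002, 1.0], [-1.0, -0.001, -0.003], [0.001, -1.0, 0.002]]
force: [-2.1, 0.1, 8.8]
width: 0.0151
```

Run:
```python
import numpy as np
a=np.radians(-88+4.75*np.arange(0,22));p=.055*np.c_[np.cos(a),np.sin(a)]
for c in range(4):
    for k in range(1,6): print(np.round(p[5*c+k]-p[5*c],4), round(.083*k,3))
```

```text
[0.0045 0.0003] 0.083
[0.009  0.0011] 0.166
[0.0135 0.0022] 0.249
[0.0178 0.0036] 0.332
[0.022  0.0054] 0.415
[0.004  0.0021] 0.083
[0.0078 0.0046] 0.166
[0.0115 0.0074] 0.249
[0.0148 0.0105] 0.332
[0.0179 0.0138] 0.415
[0.0028 0.0036] 0.083
[0.0053 0.0074] 0.166
[0.0075 0.0114] 0.249
[0.0094 0.0156] 0.332
[0.0108 0.0199] 0.415
[0.0011 0.0044] 0.083
[0.0019 0.0089] 0.166
[0.0023 0.0135] 0.249
[0.0023 0.018 ] 0.332
[0.0019 0.0226] 0.415
```

apply_moves --increments '[[[-1,0.0045,0.0003,0,0.083],[-1,0.009,0.0011,0,0.166],[-1,0.0135,0.0022,0,0.249],[-1,0.0178,0.0036,0,0.332],[-1,0.022,0.0054,0,0.415]]]'

```text
t: 8.17
eef_pos: [0.4942, -0.1669, 0.119]
tool_rot: [[0.404, 0.001, 0.915], [-0.915, 0.0, 0.404], [0.0, -1.0, 0.001]]
force: [-2.3, 5.6, 10.4]
width: 0.0151
```

apply_moves --increments '[[[-1,0.004,0.0021,0,0.083],[-1,0.0078,0.0046,0,0.166],[-1,0.0115,0.0074,0,0.249],[-1,0.0148,0.0105,0,0.332],[-1,0.0179,0.0138,0,0.415]]]'

```text
t: 8.58
eef_pos: [0.512, -0.1529, 0.119]
tool_rot: [[0.738, 0.001, 0.675], [-0.675, 0.001, 0.738], [0.0, -1.0, 0.001]]
force: [-3.9, 6.2, 11.1]
width: 0.0153
```

apply_moves --increments '[[[-1,0.0028,0.0036,0,0.083],[-1,0.0053,0.0074,0,0.166],[-1,0.0075,0.0114,0,0.249],[-1,0.0094,0.0156,0,0.332],[-1,0.0108,0.0199,0,0.415]]]'

```text
t: 9.0
eef_pos: [0.5228, -0.1329, 0.119]
tool_rot: [[0.948, 0.001, 0.32], [-0.32, 0.001, 0.948], [0.001, -1.0, 0.001]]
force: [-2.5, 4.8, 9.2]
width: 0.0151
```

apply_moves --increments '[[[-1,0.0011,0.0044,0,0.083],[-1,0.0019,0.0089,0,0.166],[-1,0.0023,0.0135,0,0.249],[-1,0.0023,0.018,0,0.332],[-1,0.0019,0.0226,0,0.415]]]'

```text
t: 9.42
eef_pos: [0.525, -0.1105, 0.1191]
tool_rot: [[0.996, 0.002, -0.089], [0.089, 0.0, 0.996], [0.002, -1.0, -0.0]]
force: [0.8, 4.4, 7.8]
width: 0.015
```

Run:
```python
from h import *
s=observe();print(s["t"],s["eef_pos"],s["force"],s["joints"])
for c in ["scene","top","wrist"]:
    im=snapshot(c); cv2.imwrite(f"pics/{c}5.png",im[:,:,::-1])
```

```text
9.4167 [ 0.52503787 -0.11045438  0.11905527] [0.8091105  4.39014928 7.81552301] [-1.43885473e+01  1.51808221e+01  1.20627629e+02  5.52220994e-02
  4.40826755e+01 -1.09562865e+02]
```

View pics/wrist5.png

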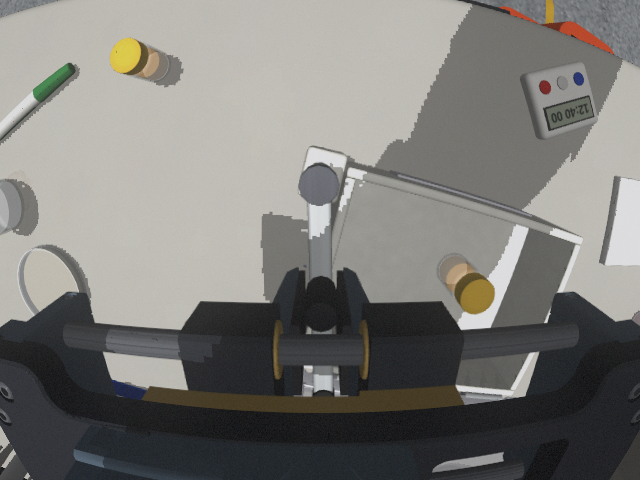

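View pics/scene5.png

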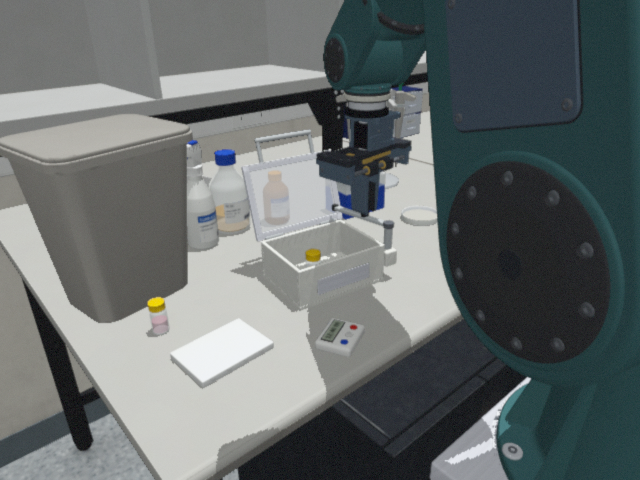

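apply_moves --increments '[[[-1,-0.0003,0.0015,0,0.03],[-1,-0.0005,0.003,0,0.06],[-1,-0.0008,0.0045,0,0.08],[-1,-0.0008,0.0045,0,0.08],[-1,-0.0008,0.0045,0,0.08]]]'

```text
t: 9.98
eef_pos: [0.5244, -0.1092, 0.1191]
tool_rot: [[0.986, 0.003, -0.167], [0.167, -0.005, 0.986], [0.002, -1.0, -0.005]]
force: [-1.4, -33.2, -0.3]
width: 0.0149
```

apply_moves --increments '[[[-1,0.0003,-0.003,0,0],[-0.3,0.0003,-0.003,0,0],[-0.3,0.0003,-0.003,0,0],[-0.3,0.0003,-0.003,0.02,0],[-0.3,0.0003,-0.003,0.055,0]]]'

```text
t: 10.4
eef_pos: [0.5213, -0.1085, 0.1707]
tool_rot: [[0.986, -0.006, -0.166], [0.166, 0.002, 0.986], [-0.006, -1.0, 0.003]]
force: [0.0, -0.3, 0.2]
width: 0.0319
```

apply_moves --increments '[[[0.1,0,0.03,0.03,0],[0.1,0.003,0.06,0.03,0],[0.1,0.006,0.08,0.03,0],[0.1,0.006,0.08,0.03,0],[0.1,0.006,0.08,0.03,0]]]'

```text
t: 10.82
eef_pos: [0.5294, -0.0284, 0.203]
tool_rot: [[0.986, 0.0, -0.168], [0.168, 0.0, 0.986], [0.0, -1.0, 0.0]]
force: [-0.0, -0.6, -0.0]
width: 0.0505
```

Run:
```python
from h import *
s=observe();print(s["t"],s["eef_pos"],s["force"],s["joints"],s["tool_rot"])
for c in ["scene","top","wrist"]:
    im=snapshot(c); cv2.imwrite(f"pics/{c}6.png",im[:,:,::-1])
    for t in ["stay_knob","vial_center","pad"]: print(c,t,[(np.round(d["point"],4).tolist(),round(d["conf"],2)) for d in landmark_of(t,c)[:3]])
```

```text
10.8167 [ 0.52943816 -0.02836523  0.20304697] [-0.0220396  -0.59414507 -0.01081519] [-5.58563684e+00  7.20401555e+00  1.19327052e+02  3.91904458e-04
  5.34683506e+01 -1.05228597e+02] [[ 9.85871400e-01  1.06464390e-05 -1.67503980e-01]
 [ 1.67503980e-01  4.48117443e-06  9.85871400e-01]
 [ 1.12466343e-05 -1.00000000e+00  2.63454081e-06]]
scene stay_knob [([0.5265, -0.1096, 0.1279], 0.68)]
scene vial_center [([0.5432, -0.0196, 0.0022], 0.46)]
scene pad [([0.4756, 0.2344, -0.002], 0.64)]
top stay_knob []
top vial_center []
top pad [([0.4804, 0.2319, -0.0015], 0.92)]
wrist stay_knob [([0.52, -0.1116, 0.1308], 0.59)]
wrist vial_center [([0.5435, 0.0027, 0.0368], 0.82)]
wrist pad [([0.4748, 0.2385, 0.0003], 0.72)]
```

View pics/wrist6.png

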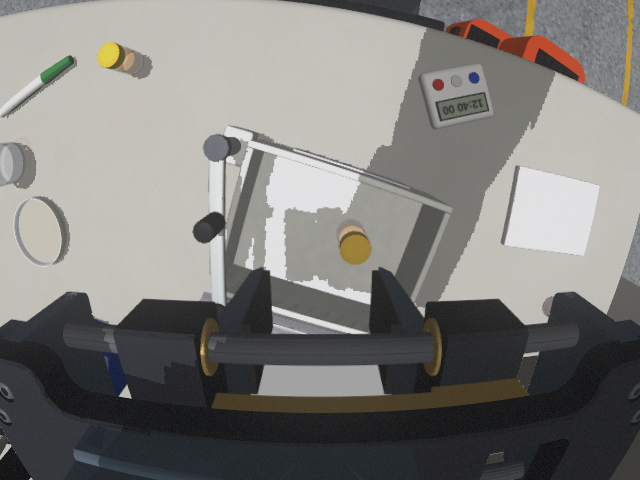

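View pics/scene6.png

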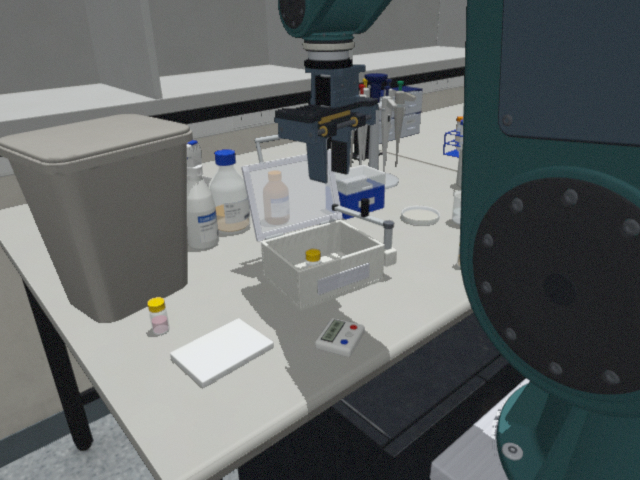

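Run:
```python
from h import *
s=observe()
cen=np.array([.5439,-.0237]);y=np.radians(-8.2);R=np.array([[np.cos(y),-np.sin(y)],[np.sin(y),np.cos(y)]])
v=wback((355,250),.067,s);f=wback((350,228),.006,s)
print("vial",v,R.T@(v[:2]-cen),"foot-ish",f)
k=wback((205,234),.142,s);p=wback((214,146),.118,s);print("knob",k,R.T@(k[:2]-cen),p,R.T@(p[:2]-cen))
d=R.T@(k-p)[:2];print("stay angle",np.arctan2(d[0],-d[1]))
for q in [(516,167),(600,183),(585,256),(502,244)]: print(wback(q,.012,s))
```

```text
vial [0.54070022 0.00163321 0.067     ] [-0.00678032  0.02461783] foot-ish [0.53643538 0.00103791 0.006     ]
knob [ 0.52432451 -0.10920849  0.142     ] [-0.00717937 -0.08742631] [ 0.46749897 -0.11622553  0.118     ] [-0.0624231  -0.10247657]
stay angle 1.836775269373091
[0.43771061 0.1646153  0.012     ]
[0.42536325 0.29210106 0.012     ]
[0.51720786 0.30028146 0.012     ]
[0.52319805 0.1710537  0.012     ]
```

apply_moves --increments '[[[0.1,0.005,0.015,0,-0.1],[0.1,0.0108,0.03,0,-0.2],[0.1,0.0108,0.03,-0.02,-0.31],[0.1,0.0108,0.03,-0.04,-0.31],[0.1,0.0108,0.03,-0.065,-0.31]]]'

```text
t: 11.83
eef_pos: [0.5412, 0.0009, 0.1382]
tool_rot: [[0.99, 0.002, 0.144], [-0.144, -0.0, 0.99], [0.002, -1.0, 0.0]]
force: [0.7, 0.0, 0.6]
width: 0.0504
```

apply_moves --increments '[[[0.1,0,0,-0.03,0],[0.1,0,0,-0.06,0],[0.1,0,0,-0.085,0],[0.1,0,0,-0.102,0],[0.1,0,0,-0.102,0]]]'

```text
t: 12.25
eef_pos: [0.5382, 0.0008, 0.0328]
tool_rot: [[0.99, -0.005, 0.143], [-0.143, 0.0, 0.99], [-0.005, -1.0, -0.001]]
force: [-0.3, -0.5, -1.5]
width: 0.0502
```

Run:
```python
from h import *
for c in ["scene","wrist"]:
    im=snapshot(c); cv2.imwrite(f"pics/{c}7.png",im[:,:,::-1])
```

```text
(no output)
```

View pics/wrist7.png

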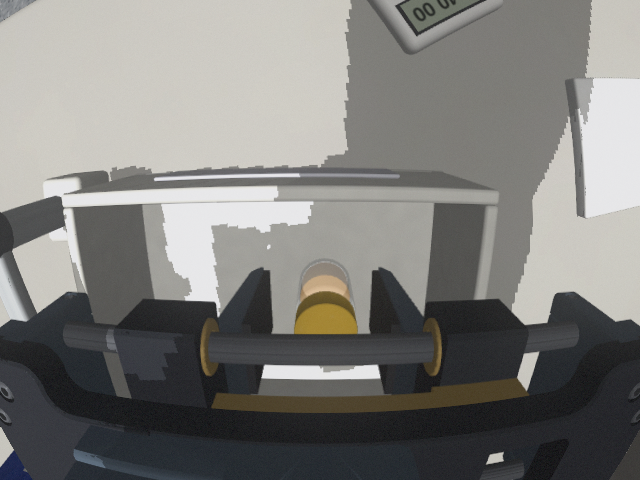

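View pics/scene7.png

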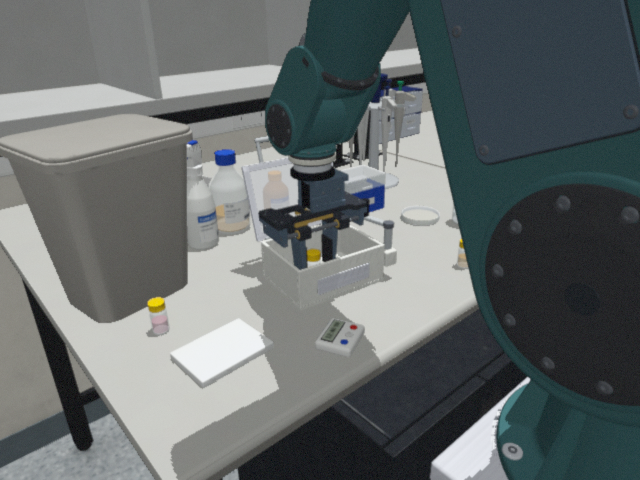

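apply_moves --increments '[[[-0.2,0,0,0,0],[-0.5,0,0,0,0],[-1,0,0,0,0],[-1,0,0,0,0],[-1,0,0,0,0]]]'

```text
t: 12.77
eef_pos: [0.5411, 0.0007, 0.0369]
tool_rot: [[0.99, 0.002, 0.143], [-0.143, -0.0, 0.99], [0.002, -1.0, 0.0]]
force: [-0.1, 1.0, 8.9]
width: 0.0282
```

apply_moves --increments '[[[-1,0,0,0.02,0],[-1,0,0,0.045,0],[-1,0,0,0.075,0],[-1,0,0,0.105,0],[-1,0,0,0.13,0]]]'

```text
t: 13.18
eef_pos: [0.5405, 0.0007, 0.1682]
tool_rot: [[0.99, 0.001, 0.143], [-0.143, -0.0, 0.99], [0.001, -1.0, 0.0]]
force: [1.0, -0.4, 0.1]
width: 0.0282
```

Run:
```python
from h import *
print(observe()["eef_pos"])
for c in ["scene","wrist"]:
    im=snapshot(c); cv2.imwrite(f"pics/{c}8.png",im[:,:,::-1])
```

```text
[0.54051948 0.0007132  0.16823151]
```

View pics/wrist8.png

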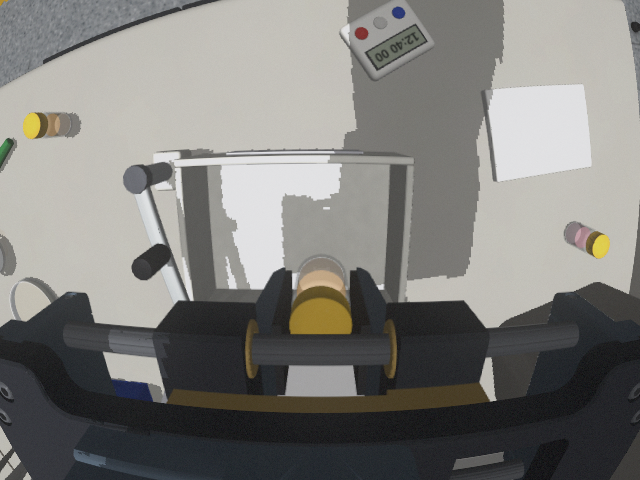

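View pics/scene8.png

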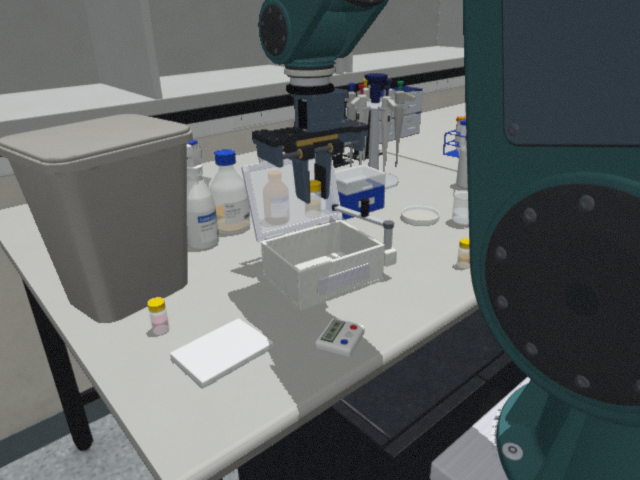

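Run:
```python
from h import *
for q in [(195,205),(262,190)]: print(back("top",q,0))
for q in [(125,178),(258,155)]: print(back("top",q,.3),back("top",q,.35))
print(back("scene",(85,315),0),back("scene",(187,292),0)); print("stray",back("top",(214,226),.05))
# bin height: project vertical from base corner to find rim in scene
b=back("scene",(85,315),0)
for h in [.2,.25,.3,.35]: print(h,proj("scene",b+[0,0,h]))
```

```text
[0.6553231  0.33534207 0.        ]
[0.68991903 0.17890914 0.        ]
[0.62391097 0.35896866 0.3       ] [0.60740765 0.33457098 0.35      ]
[0.66109716 0.13863047 0.3       ] [0.64192184 0.13006507 0.35      ]
[0.72104981 0.35661232 0.        ] [0.67143358 0.19286034 0.        ]
stray [0.59423025 0.27531228 0.05      ]
0.2 [ 56.18929385 205.03560533]
0.25 [ 47.92997287 173.51151748]
0.3 [ 39.17133955 140.0816596 ]
0.35 [ 29.86670412 104.56782676]
```

apply_moves --increments '[[[-1,-0.008,0.03,0,0],[-1,-0.016,0.06,0,0],[-1,-0.024,0.09,0,0],[-1,-0.033,0.12,0,0],[-1,-0.042,0.15,0,0]]]'

```text
t: 13.7
eef_pos: [0.4974, 0.1519, 0.1655]
tool_rot: [[0.99, -0.0, 0.144], [-0.144, -0.0, 0.99], [-0.0, -1.0, -0.0]]
force: [1.3, -1.1, -0.3]
width: 0.0281
```

apply_moves --increments '[[[-1,-0.008,0.03,0,0],[-1,-0.016,0.06,-0.02,0],[-1,-0.0225,0.081,-0.045,0],[-1,-0.0225,0.081,-0.07,0],[-1,-0.0225,0.081,-0.095,0]]]'

```text
t: 14.12
eef_pos: [0.4751, 0.2328, 0.0696]
tool_rot: [[0.99, 0.0, 0.141], [-0.141, 0.0, 0.99], [0.0, -1.0, 0.0]]
force: [1.1, -0.7, 0.1]
width: 0.0284
```

Run:
```python
from h import *
s=observe();print(s["eef_pos"],s["force"],s["joints"])
for c in ["scene","wrist"]:
    im=snapshot(c); cv2.imwrite(f"pics/{c}9.png",im[:,:,::-1])
```

```text
[0.47509307 0.23282655 0.06956875] [ 1.13935135 -0.65561872  0.10698858] [ 2.35834517e+01  1.96424491e+01  1.21878955e+02  1.09047959e-03
  3.84655375e+01 -5.83037353e+01]
```

View pics/scene9.png

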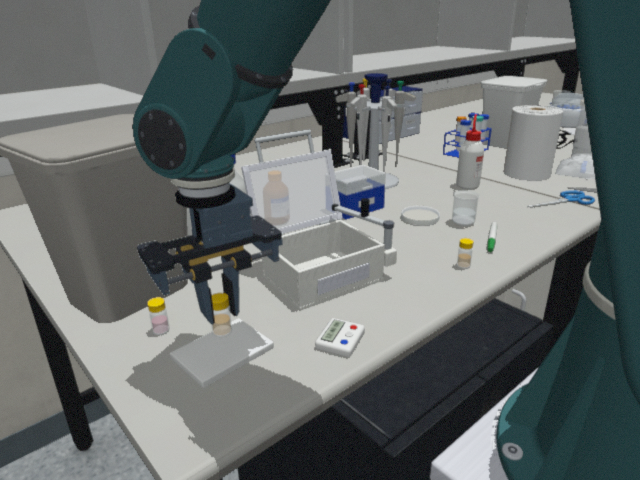

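View pics/wrist9.png

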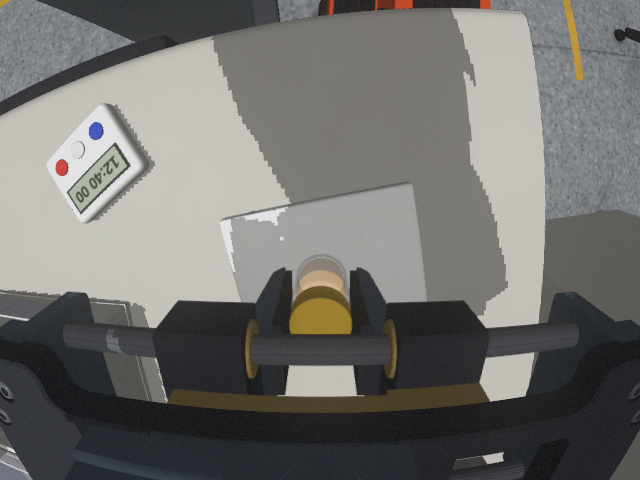

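apply_moves --increments '[[[-1,0,0,-0.008,0],[-1,0,0,-0.016,0],[-1,0,0,-0.022,0],[-1,0,0,-0.024,0],[-1,0,0,-0.025,0]]]'

```text
t: 14.63
eef_pos: [0.476, 0.2316, 0.046]
tool_rot: [[0.99, 0.0, 0.144], [-0.144, 0.0, 0.99], [0.0, -1.0, 0.0]]
force: [1.0, 0.6, -0.5]
width: 0.028
```

apply_moves --increments '[[[-1,0,0,-0.001,0],[-1,0,0,-0.002,0],[-1,0,0,-0.003,0],[-1,0,0,-0.003,0],[-1,0,0,-0.003,0]]]'

```text
t: 15.05
eef_pos: [0.4759, 0.2317, 0.0431]
tool_rot: [[0.99, 0.0, 0.143], [-0.143, 0.0, 0.99], [0.0, -1.0, 0.0]]
force: [-0.6, 1.2, -0.0]
width: 0.028
```

apply_moves --increments '[[[-1,0,0,-0.0005,0],[-1,0,0,-0.001,0],[-1,0,0,-0.001,0],[-1,0,0,-0.0015,0],[-1,0,0,-0.0015,0]]]'

```text
t: 15.47
eef_pos: [0.4764, 0.232, 0.0427]
tool_rot: [[0.99, 0.001, 0.143], [-0.143, 0.0, 0.99], [0.001, -1.0, 0.0]]
force: [-6.1, -0.8, 23.6]
width: 0.0282
```

apply_moves --increments '[[[-1,0,0,0.001,0],[-0.3,0,0,0.001,0],[-0.2,0,0,0.001,0],[-0.1,0,0,0.001,0],[0.1,0,0,0.001,0]]]'

```text
t: 15.88
eef_pos: [0.4758, 0.2317, 0.0423]
tool_rot: [[0.99, -0.0, 0.143], [-0.143, -0.0, 0.99], [-0.0, -1.0, -0.0]]
force: [-0.7, -0.8, -0.5]
width: 0.0449
```

apply_moves --increments '[[[0.1,0,0,0,0],[0.1,0,0,0.02,0],[0.1,0,0,0.045,0],[0.1,0,0,0.08,0],[0.1,0,0,0.12,0]]]'

```text
t: 16.3
eef_pos: [0.4747, 0.2312, 0.1625]
tool_rot: [[0.99, -0.003, 0.143], [-0.143, -0.001, 0.99], [-0.003, -1.0, -0.002]]
force: [0.6, 0.7, -0.6]
width: 0.0504
```

apply_moves --increments '[[[0.1,0,0,0.03,0],[0.1,0,0,0.04,0],[0.1,0.03,-0.03,0.04,0],[0.1,0.05,-0.05,0.04,0],[0.1,0.05,-0.05,0.04,0]]]'

```text
t: 16.72
eef_pos: [0.5286, 0.1794, 0.2026]
tool_rot: [[0.989, 0.002, 0.145], [-0.145, -0.0, 0.989], [0.002, -1.0, 0.0]]
force: [-0.8, -0.3, -0.0]
width: 0.0504
```

Run:
```python
from h import *
s=observe();print(s["t"],s["eef_pos"],s["force"],s["qd"])
for c in ["scene","top","wrist"]:
    im=snapshot(c); cv2.imwrite(f"pics/{c}10.png",im[:,:,::-1])
    for t in ["vial_center","stay_knob","flap_bar"]: print(c,t,[(np.round(d["point"],4).tolist(),round(d["conf"],2)) for d in landmark_of(t,c)[:3]])
```

```text
16.7167 [0.52855313 0.17943096 0.2025501 ] [-0.75955846 -0.34355121 -0.04243595] [ 2.83746883 -0.56750203  2.38764132  0.86527336  0.13207249  4.39790663]
scene vial_center [([0.4775, 0.2359, 0.0462], 0.73)]
scene stay_knob [([0.5304, -0.1086, 0.1279], 0.88)]
scene flap_bar [([0.671, -0.0418, 0.2452], 0.85)]
top vial_center []
top stay_knob [([0.5209, -0.1139, 0.1276], 0.78)]
top flap_bar [([0.6695, -0.0466, 0.2425], 0.87)]
wrist vial_center [([0.4751, 0.2328, 0.0419], 0.59)]
wrist stay_knob [([0.5217, -0.1074, 0.1302], 0.89)]
wrist flap_bar [([0.6135, -0.0328, 0.0723], 0.61)]
```

View pics/scene10.png

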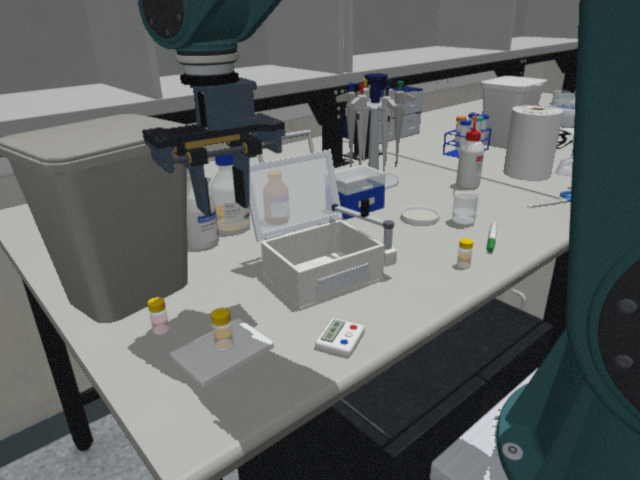

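View pics/wrist10.png

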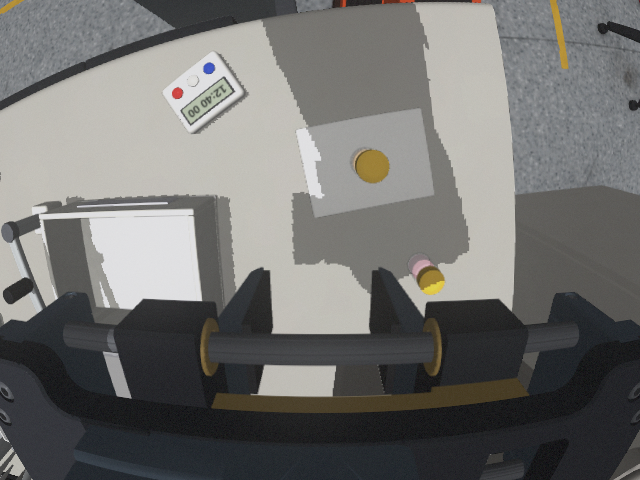

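View pics/top10.png

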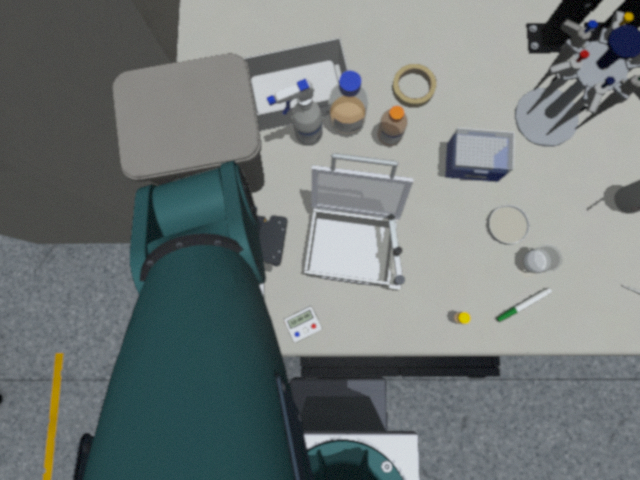

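apply_moves --increments '[[[0.1,-0.02,-0.02,0.01,0],[0.1,-0.03,-0.04,0.02,0],[0.1,-0.03,-0.04,0.02,0],[0.1,-0.03,-0.04,0.02,0],[0.1,-0.03,-0.04,0.02,0]]]'

```text
t: 17.73
eef_pos: [0.4962, 0.142, 0.2225]
tool_rot: [[0.99, 0.001, 0.144], [-0.144, 0.0, 0.99], [0.001, -1.0, 0.0]]
force: [0.8, 0.1, -0.4]
width: 0.0503
```

Run:
```python
from h import *
s=observe();print(s["t"],s["eef_pos"],s["force"],s["qd"])
im=snapshot("scene"); cv2.imwrite("pics/scene11.png",cv2.resize(im[120:420,140:440,::-1],None,fx=2,fy=2,interpolation=cv2.INTER_CUBIC))
```

```text
17.7333 [0.49616416 0.14195535 0.22252626] [ 0.77421781  0.09515672 -0.39299988] [ 0.45181171  0.88273685 -0.28785336 -0.10725424 -0.00702629  0.0392454 ]
```

View pics/scene11.png

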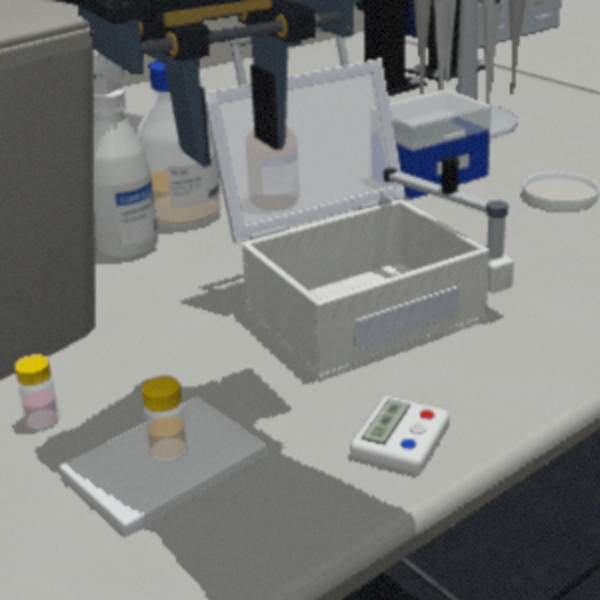

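The crop shows the vial upright on the pad at (163,420). The flap is leaning back and the stay tip is in front of it at (390,175). The gripper is clear of everything.

```bash
python3 -c "
from workcell import *
print(hand_in())"
```

```text
the job is handed in; nothing more can be done
None
```

I finished the job and handed it in at about 17.8 s on the robot's clock, well under the 70 s limit.

- **Flap:** I pinched the pull bar, raised the flap along its arc to about 1.85 rad and released it. It stayed leaning back.
- **Stay:** I gripped the knob and swung the stay in until it met its stop, where the force rose to about 33 N. I measured its angle at about 1.84 rad, against the 1.83 given. Its tip stands in front of the flap.
- **Vial:** I lifted it out of the box and set it on the pad, with about 24 N at touch-down, the backed off 1 mm before releasing it.

**Last checks:** The final pictures show the vial upright near the middle of the pad, the box empty, the flap open and the stay set. The gripper was clear, with under 1 N on the wrist.

**Disagreements:**
- The networks' readings of the knob differed by about 1 cm between cameras.
- The wrist camera's last reading of the pull bar was actually the hinge. The scene and top cameras put the bar where a raised flap would have it.
- The top camera could not see the vial because the arm blocked its view.

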